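Load the last carton into the magazine and close the follower

ROBOT

A 6-joint arm with a two-finger parallel gripper is mounted at the origin on the work surface. World frame = base frame: x ahead of the robot, y to its left, z up, the work surface at z = 0. Lengths are in m, angles in rad, forces in N, time in s.
With the tool pointing down it reaches from about 0.425 to 1.125 m from the base axis. Payload 14.9 kg.
Tool frame: the origin (TCP) lies on the centre line of the jaws, within the pads' length; the fingertips stand 25 mm ahead of it and the grasp point (between the pads) lies 6 mm ahead of it; z points along the fingers, y is the line along which they close (so a half turn about z gives the same grasp; the last joint's range is limited). The gripper opens to 91 mm and grips with 3 to 60 N. Pads are 32 mm wide; open, the fingers measure 118 mm over their backs; the gripper's body (76 mm by 178 mm) begins 60 mm behind the grasp point.
Start: joints at [1.279, 0.379, 1.734, -0, 1.028, -0.033], TCP at [0.179, 0.677, 0.201] pointing down, gripper open.
Joint ranges: [-2.77, 2.77], [-0.74, 2.19], [0, 2.66], [-1.06, 4.2], [0.31, 2.87], [-3.08, 3.08]. Speed limits (rad/s): [1.89, 1.89, 2.39, 3.14, 3.14, 3.14].

INTERFACE

Orientations are given as a rotation vector (axis times angle).
In Python, from bench import robot gives the robot as it stands.
- The arm moves only by the tool move_arm, never from a script. Its argument "commands" is a list of rows, each a list of 3 entries, a list of its own where there are three numbers: the shift along the world's x, y, z in units of 30 cm (1.0 is 30 cm), then the turn, a rotation vector about the world's x, y, z in units of 2 pi rad (1.0 is 2 pi rad), then the opening, from 0 (shut) to 1 (fully open). In form: [[[dx, dy, dz], [rx, ry, rz], gripper], ...]. A call has exactly 10 rows; each row is the pose to reach, as a shift and turn from the pose commanded when the call began, turning the shorter way round; what a row does not reach only later rows make up. A row lasts 1/12 s, in which the tool goes at most 41.7 mm and 7.16 degrees, less where a joint would pass 70% of its speed; a pose out of reach is approached as far as the arm can. A call with a number of a shift or a turn outside -1 to 1 is refused whole. A call with a gripper value outside its range is refused whole. The fingers move at their own pace and stop on an object; "force" is the grip in N (left out, the last holds). Time passes only in rows, so rows that repeat a pose let the fingers close, or fill a call up. It gives the time, the measured TCP pose, the force, the opening and the grip force at its end, in the units of the state.
- robot.get_state(): the state, without advancing time (a new reading comes with each control period).
- robot.grab_frame(name): name is "side" or "top" or "wrist"; returns (picture, depth): 420x560x3 uint8, red, green, blue; 420x560 float32, m along the optical axis (not along the pixel's ray), 0 where there is no reading.
- robot.camera_model(name): a dict with "K" (3x3 intrinsics, pixels), "k1" (the pictures are not rectified: a ray, as slopes to the right and down, at radius r is drawn at 1 + k1 r^2 times it, then the intrinsics apply), "cam_to_world" (4x4, takes a point from camera to world coordinates). Camera axes: x right, y down, z forward; pixel columns grow to the right and rows downward; lengths in m; the calibration is good to about 2 mm. A picture is of the moment at which its call begins: read the wrist's pose just before it. camera_model takes no time and is no camera call; for the wrist camera it gives the pose at the moment of the call.
- robot.job_done(): hands the job in; it is judged then, once.
Trained networks look in the newest picture that a camera, given by its name, has taken for a name from the list of things; names that differ only in an ending like _2 or _b are one class to them, and where a whole thing is asked for, a point or a joint stands for the part that bears it (a point fixed in the world has none). Each returns a list of dicts, best first, with "score" (0 to 1); they miss things now and then, are a little off and sometimes report something else, mostly with a low value. They report only what shows in the picture. A call takes as long as a camera call. They do not tell look-alikes from the thing itself.
- robot.masks_of(camera, target): "mask" (420x560 bool, what is visible of it) and "bbox" ([centre column, centre row, width, height] in pixels, round what is visible of it).
- robot.mark_of(camera, target): "position" ([column, row] in pixels: a listed point, or the origin of a listed thing).
The state is a dict: "t": time; "q": joint angles; "joint_velocities": joint speeds; "joint_torque": joint torques, N m; "tcp_pos": TCP position; "orientation": TCP orientation; "contact_force": force on the tool from outside, world axes, zero at the start; "wrist_torque": the same for the moment, N m; "width": opening from 0.0 (shut) to 1.0 (fully open); "finger_force": force on a finger pad.
Only numpy, scipy, OpenCV 4.12 (cv2) and the standard library are available. Lean on these libraries where they do the work, as an engineer would, in place of code of your own. Each camera call takes 0.05 s, during which the arm holds its last target. There are 200 camera calls.

TASK

Take the one tall carton out of the wooden stand and load it upright and edgewise into the open gap of the metal magazine, in line with the two cartons already there; keep hold of it until it stands on the channel floor, do not drop it in. Then slide the follower gently up the channel until the three cartons stand snug against the end plate with no gaps, without crushing them. Leave the short cartons and everything else where they are.

Things in the scene. Friction and masses are not known exactly. Their poses are not given: they have to be found in the camera images.
- carton: the tall carton to be loaded: cardboard box with a paper band, 60 mm wide (its x), 22 mm thick (its y), 80 mm tall (its z), about 0.11 kg. Origin: centre of its underside. It stands in one of the three slots of the stand (any of them), its width along the stand's x, its top 10 mm below the tops of the boards
- short_a: a short carton of the same make in another slot of the stand: 44 mm wide (x), 22 thick (y), 50 tall; not to be used. Origin: centre of its underside
- short_b: a second such short carton in the remaining slot; not to be used
- stand: fixed wooden slotted stand. Origin: centre of its underside. Base 84 mm (x) by 116 mm (y), 10 mm thick; four upright boards 48 mm wide (x), 8 mm thick (y), tops at z = 100 mm, at y = -51, -17, 17, 51 mm. The 26 mm slots between them, at y = -34, 0, 34 mm, are open at both x ends: the tall carton's narrow sides stick out 6 mm past the boards
- magazine: fixed metal carton magazine: straight channel along its y axis, open at the top. Origin: centre of the underside. Base 84 mm wide (x), y = -165 to +145 mm. Channel floor at z = 8 mm, 64 mm wide (x = -32 to 32 mm) between side guides that reach out to x = +-40 mm; guide tops at z = 103 mm, 15 mm above a tall carton standing inside. End plate at +y, inner face y = 120 mm
- row_place (a point): point on the channel floor at magazine y = 65 mm, where the centre of the loaded carton's underside ends. A full row of three fills y = 54 to 120 mm, each carton's y axis along the magazine's y (either way round)
- row_a: tall carton (60 x 22 x 80 mm, like the one to be loaded) standing loose in the magazine, next to the end plate. Origin: centre of its underside
- row_b: tall carton standing loose in the magazine next to row_a; its free face is at about y = 75 mm in the magazine's frame at the start
- follower (a joint): the follower, a carriage sliding along the magazine's channel: 0 to 0.18 m, growing towards the end plate. Its upright pushing face (58 mm wide, top 95 mm above the table) is at magazine y = value - 0.090 m: about 0.144 when it touches a full row of three. It slides with about 2 N of friction and stays where it is left
- follower_grip (a point): middle of the follower's wooden handle: a block 26 mm (magazine x) by 18 mm (magazine y) by 44 mm tall, its centre 138 mm above the table and 38 mm behind the pushing face (towards -y of the magazine), standing above the guides
- tray: bystander: white plastic tray of chocolates, 100 x 130 x 30 mm, towards the far edge of the table. Origin: centre of its underside
- jar: bystander: closed jar, 60 mm across, 100 mm tall. Origin: centre of its underside
- bowl: bystander: empty steel bowl, 120 mm across, 55 mm tall. Origin: centre of its underside
- spatula: bystander: hand spatula lying on the table. Origin near it, on or in it
- weight: bystander: brass cylinder 44 mm across, 35 mm tall. Origin: centre of its underside
- brush: bystander: hand brush lying on the table. Origin near it, on or in it
Not all that is in view belongs to the job. What is shaped like the carton but blue, purple or red is not meant.

How it is judged:
By the outcome, as a careful person would: the job done as asked, in the order asked, and still so for the second after the job is handed in, with the robot touching nothing.
It also fails if it takes over 69 s, if anything falls off the work surface, if the arm or the gripper's body presses on something with over 40 N, if the wrist force passes 120 N, or if a joint passes its speed limit or range.

## Working session

There is one attempt and no reset: what is moved stays moved. The work goes in short steps, Python scripts to look and compute and a tool call to move; the robot and the scene stay as the last step left them, time stands still between calls to the robot, and variables do not carry over. Pictures are saved under pics/ and viewed, at most 10 in all, crops included, and the job is handed in when it is done.

Besides the shell and the picture viewer there is one more tool, called by a JSON object that holds its "api" and its "payload", one argument or row to a line. move_arm: Moves the arm, as the interface text tells. Its arguments: {"type":"object","properties":{"commands":{"type":"array","items":{"type":"array"}},"force":{"type":"number"}},"required":["commands"]}

```bash
mkdir -p pics
cat > h.py <<'E'
import numpy as np, cv2
from bench import robot
def world(cam, px, depth=None, z=None, M=None):
    M=M or robot.camera_model(cam); K=np.array(M["K"]); T=np.array(M["cam_to_world"])
    px=np.atleast_2d(np.array(px,float))
    d=cv2.undistortPoints(px[:,None,:],K,np.array([M["k1"],0,0,0,0.]))[:,0]
    r=np.c_[d,np.ones(len(d))]
    if depth is not None: P=r*np.asarray(depth)[:,None]
    else:
        rw=r@T[:3,:3].T; s=(z-T[2,3])/rw[:,2]; return T[:3,3]+rw*s[:,None]
    return P@T[:3,:3].T+T[:3,3]
def cloud(cam,dep,mask=None,M=None):
    m=dep>0
    if mask is not None: m&=mask
    v,u=np.nonzero(m); return world(cam,np.c_[u,v],dep[v,u],M=M),np.c_[u,v]
E
cat > a.py <<'E'
from h import *
np.set_printoptions(precision=4,suppress=True)
ims=[]
for c in("top","side"):
    im,d=robot.grab_frame(c); np.savez(f"{c}.npz",im=im,d=d); 
    cv2.imwrite(f"pics/{c}0.png",im[:,:,::-1])
    for n in["carton","short_a","stand","magazine","follower_grip","row_b","row_place"]:
        try:
            for k in robot.masks_of(c,n)[:4]:
                P,_=cloud(c,d,k["mask"]); 
                print(c,n,round(k["score"],2),np.array(k["bbox"]).round(),len(P),np.median(P,0),P[:,2].max() if len(P) else 0)
        except Exception as e: print(c,n,e)
        try: print("  mark",[(np.round(k["position"]),round(k["score"],2)) for k in robot.mark_of(c,n)[:3]])
        except Exception as e: print(e)
print(robot.get_state())
E
python3 a.py
```

```text
top carton 0.77 [189. 264.  19.  22.] 271 [0.3863 0.256  0.0762] 0.08698357609106422
top carton 0.75 [198. 224.  12.  24.] 132 [0.5015 0.2273 0.0889] 0.09824465108333658
top carton 0.64 [167. 209.  17.  18.] 304 [0.5517 0.3213 0.0747] 0.08735207366711362
top carton 0.56 [195. 186.  13.  25.] 240 [0.6159 0.2443 0.0763] 0.08818218217860996
  mark [(array([172., 210.]), 0.79), (array([198., 184.]), 0.79), (array([202., 224.]), 0.67)]
top short_a 0.7 [198. 136.  24.  28.] 462 [0.7567 0.2387 0.0957] 0.1076771206118654
top short_a 0.67 [295. 219.   5.  16.] 156 [ 0.5244 -0.0453  0.0866] 0.09338214510208442
top short_a 0.64 [223. 229.   6.  16.] 75 [0.494  0.163  0.0593] 0.06534536754963804
top short_a 0.59 [209. 225.  10.  18.] 104 [0.502  0.1979 0.0588] 0.10156483004026451
  mark [(array([225., 227.]), 0.55), (array([216., 224.]), 0.45), (array([205., 225.]), 0.32)]
top stand 0.72 [213. 230.  51.  29.] 826 [0.4919 0.18   0.0264] 0.10693248944321732
  mark [(array([217., 227.]), 0.56)]
top magazine 0.92 [335. 215. 106.  38.] 2885 [ 0.5376 -0.1778  0.0115] 0.1651263746742988
  mark [(array(
[... 1794 characters left out ...]
 4695 [ 0.5311 -0.2106  0.0354] 0.16372823110173118
side row_place 0.49 [218. 176.   5.  13.] 44 [0.4775 0.2276 0.0857] 0.10203972476740353
  mark [(array([287., 264.]), 0.6), (array([276., 252.]), 0.3)]
{'t': 1.5, 'q': array([ 1.2787,  0.3789,  1.7342,  0.    ,  1.0285, -0.0333]), 'joint_velocities': array([-0.0016,  0.0006,  0.0001, -0.0001,  0.0019,  0.0013]), 'joint_torque': array([  0.0001, -76.3684, -43.4738,   0.0651,   0.039 ,  -0.    ]), 'tcp_pos': array([0.1791, 0.6767, 0.2013]), 'orientation': array([-0.4054, -3.1153, -0.    ]), 'contact_force': array([-0.4869, -0.1502,  0.0257]), 'wrist_torque': array([-0.0239,  0.0282, -0.0314]), 'finger_force': 0.0, 'width': 0.9992888024107028}
```

Run:
```python
from h import *
a=cv2.imread("pics/top0.png")[100:300,140:410]; cv2.imwrite("pics/top_c.png",cv2.resize(a,None,fx=2.9,fy=2.9,interpolation=cv2.INTER_CUBIC))
a=cv2.imread("pics/side0.png")[130:350,170:400]; cv2.imwrite("pics/side_c.png",cv2.resize(a,None,fx=2.7,fy=2.7,interpolation=cv2.INTER_CUBIC))
```

```text
(no output)
```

View pics/top_c.png

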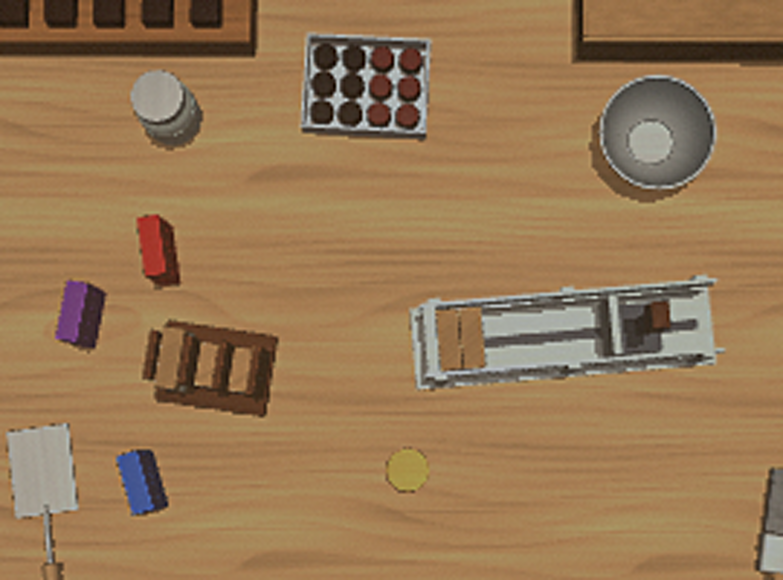

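View pics/side_c.png

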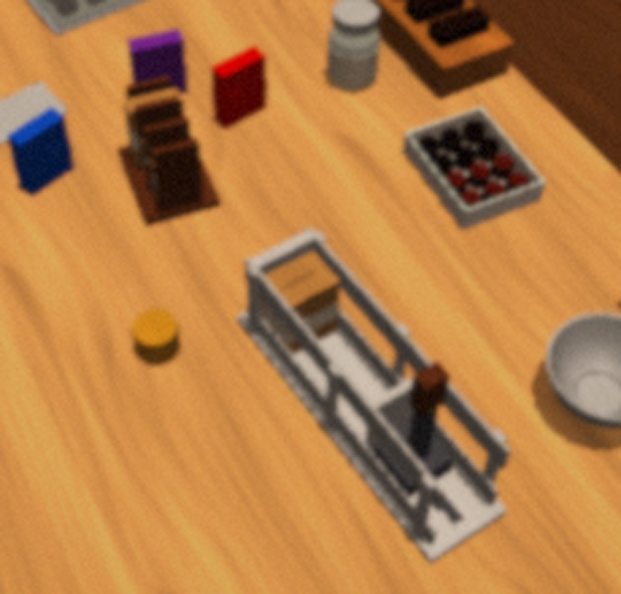

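The top crop shows the tall carton (light brown) in the stand's left slot, at crop pixel (172,360). The other two slots are dark, so they hold the short cartons. The magazine lies at about (565,330) with the two row cartons at its left end and the follower at its right. A finger can't fit beside the 22 mm faces while the carton is in the stand. Nor can one fit beside its narrow sides in the channel. So I'll grip the narrow sides, set the carton on the table and regrasp it across its thickness.

Run:
```python
from h import *
np.set_printoptions(precision=4,suppress=True)
def rect(P):
    r=cv2.minAreaRect(P[:,:2].astype(np.float32)*1000); return np.round(r[0],1),np.round(r[1],1),round(r[2],1),len(P)
for c in("top","side"):
    f=np.load(c+".npz"); P,uv=cloud(c,f["d"])
    def sel(x0,x1,y0,y1,z0,z1): return P[(P[:,0]>x0)&(P[:,0]<x1)&(P[:,1]>y0)&(P[:,1]<y1)&(P[:,2]>z0)&(P[:,2]<z1)]
    print(c,"table z",np.median(sel(.4,.5,0,.1,-.05,.05)[:,2]))
    print("boards",rect(sel(.42,.56,.1,.28,.094,.115)))
    print("carton",rect(sel(.42,.56,.2,.28,.083,.093)))
    print("guides",rect(sel(.42,.65,-.36,0,.096,.112)))
    print("rows",rect(sel(.49,.56,-.11,-.03,.08,.094)))
    print("handle",rect(sel(.5,.6,-.3,-.15,.15,.175)),np.median(sel(.5,.6,-.3,-.15,.15,.175),0))
    print("cart face",rect(sel(.5,.58,-.24,-.15,.086,.099)))
    for s in(.0,1):
        G=sel(.42,.65,-.33,-.01,.097,.11); b=G[:,0]>.53-.087*0-(.0+ (G[:,1]+.18)*.087); 
        H=G[b==bool(s)]; p=np.polyfit(H[:,1],H[:,0],1); print("guide",s,p,np.polyval(p,-.18),len(H))
print({k:np.array(v) for k,v in robot.camera_model("wrist").items()})
```

```text
top table z -0.0010731194046768033
boards (array([501. , 194.6]), array([111.4,  47. ]), 83.0, 211)
carton (array([505.4, 224.2]), array([35.6, 60. ]), 80.8, 167)
guides (array([ 536.4, -163.8]), array([ 77.8, 289. ]), 5.4, 459)
rows (array([524.6, -58.5]), array([69.1, 56.8]), 6.6, 338)
handle (array([ 542.5, -241. ]), array([17.3, 24.5]), 86.0, 66) [ 0.5434 -0.2405  0.1593]
cart face (array([ 540.2, -197. ]), array([76., 86.]), 0.9, 97)
guide 0.0 [-0.0614  0.4939] 0.5049786039335118 201
guide 1 [-0.1539  0.5415] 0.5691965608309647 237
side table z 8.181800901840841e-05
boards (array([499.2, 193.2]), array([114.7,  48.6]), 80.4, 235)
carton (array([503.5, 225.1]), array([42.7, 57.5]), 75.7, 136)
guides (array([ 534.9, -163.2]), array([ 81.2, 291.4]), 5.7, 832)
rows (array([524.3, -69.6]), array([69.6, 76.5]), 3.6, 442)
handle (array([ 541.3, -241.9]), array([26.7, 17.5]), 9.6, 110) [ 0.5402 -0.244   0.1588]
cart face (array([ 537.6, -195. ]), array([89.8, 75. ]), 89.9, 195)
guide 0.0 [-0.0697  0.491 ] 0.5035147937511528 394
guide 1 [-0.128   0.5426] 0.5656506042894356 394
{'K': array([[337.4167,   0.    , 275.6668],
       [  0.    , 337.4167, 204.9139],
       [  0.    ,   0.    ,   1.    ]]), 'k1': array(-0.0225), 'cam_to_world': array([[ 0.2559,  0.9402,  0.2246,  0.115 ],
       [ 0.9667, -0.2486, -0.0608,  0.6929],
       [-0.0013,  0.2327, -0.9725,  0.385 ],
       [ 0.    ,  0.    ,  0.    ,  1.    ]])}
```

{"api": "move_arm", "payload": {
  "commands": [
    [[0.73, -1.0, 0.1], [0, 0, -0.16], 1],
    [[0.73, -1.0, 0.1], [0, 0, -0.16], 1],
    [[0.73, -1.0, 0.1], [0, 0, -0.16], 1],
    [[0.73, -1.0, 0.1], [0, 0, -0.16], 1],
    [[0.73, -1.0, 0.1], [0, 0, -0.16], 1],
    [[0.73, -1.0, 0.1], [0, 0, -0.16], 1],
    [[0.73, -1.0, 0.1], [0, 0, -0.16], 1],
    [[0.73, -1.0, 0.1], [0, 0, -0.16], 1],
    [[0.73, -1.0, 0.1], [0, 0, -0.16], 1],
    [[0.73, -1.0, 0.1], [0, 0, -0.16], 1]
  ]
}}

```text
t: 2.33
tcp_pos: [0.4011, 0.3728, 0.2321]
orientation: [1.861, 2.53, 0.001]
contact_force: [-0.3, -0.3, 0.9]
width: 0.999
finger_force: 0.0
```

{"api": "move_arm", "payload": {
  "commands": [
    [[0.347, -0.484, 0], [0, 0, -0.071], 1],
    [[0.347, -0.484, 0], [0, 0, -0.071], 1],
    [[0.347, -0.484, 0], [0, 0, -0.071], 1],
    [[0.347, -0.484, 0], [0, 0, -0.071], 1],
    [[0.347, -0.484, 0], [0, 0, -0.071], 1],
    [[0.347, -0.484, 0], [0, 0, -0.071], 1],
    [[0.347, -0.484, 0], [0, 0, -0.071], 1],
    [[0.347, -0.484, 0], [0, 0, -0.071], 1],
    [[0.347, -0.484, 0], [0, 0, -0.071], 1],
    [[0.347, -0.484, 0], [0, 0, -0.071], 1]
  ]
}}

```text
t: 3.17
tcp_pos: [0.5017, 0.2325, 0.2313]
orientation: [-2.369, -2.063, 0.0]
contact_force: [-0.1, 0.2, 0.5]
width: 1.0
finger_force: 0.0
```

```bash
cat >> h.py <<'E'
def rect(P):
    r=cv2.minAreaRect(P[:,:2].astype(np.float32)*1000); return np.round(r[0],1),np.round(r[1],1),round(r[2],1),len(P)
def snap(name):
    M=robot.camera_model("wrist"); im,d=robot.grab_frame("wrist"); cv2.imwrite(f"pics/{name}.png",im[:,:,::-1])
    P,uv=cloud("wrist",d,M=M); s=robot.get_state(); o=s["orientation"]
    print("tcp",s["tcp_pos"].round(4),"heading",round(np.degrees(2*np.arctan2(o[1],o[0]))-90,2),"o",o.round(4))
    np.savez(name+".npz",im=im,d=d,P=P,uv=uv); return im,d,P,uv
def box(P,*b): return P[np.all([(P[:,i]>b[2*i])&(P[:,i]<b[2*i+1]) for i in range(3)],0)]
E
python3 - <<'E'
from h import *
im,d,P,uv=snap("w1")
print("boards",rect(box(P,.42,.6,.1,.3,.095,.107)))
C=box(P,.43,.58,.2,.26,.083,.0945);print("carton",rect(C),np.median(C,0))
E
```

```text
tcp [0.5017 0.2323 0.2313] heading -367.9 o [-2.3691e+00 -2.0632e+00  1.0000e-04]
boards (array([501.5, 212.2]), array([75.5, 47.5]), 81.8, 1321)
carton (array([504.7, 232.4]), array([34.7, 59.5]), 82.2, 1566) [0.50394726 0.22874719 0.09016123]
```

View pics/w1.png

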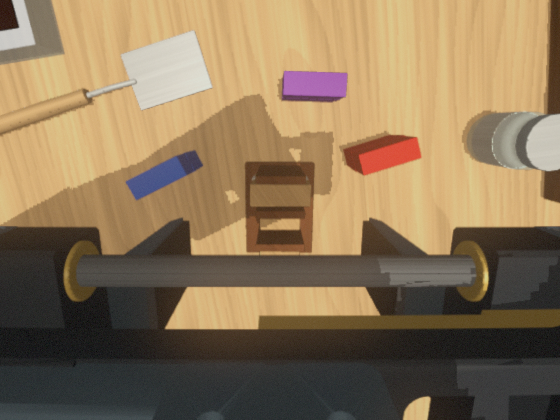

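The wrist picture shows the tall carton's top at (281,195), in the far slot and square to the open jaws.

{"api": "move_arm", "payload": {
  "commands": [
    [[0.008, -0.015, -0.06], [0, 0, 0], 1],
    [[0.008, -0.015, -0.16], [0, 0, 0], 1],
    [[0.008, -0.015, -0.28], [0, 0, 0], 1],
    [[0.008, -0.015, -0.4], [0, 0, 0], 1],
    [[0.008, -0.015, -0.5], [0, 0, 0], 1],
    [[0.008, -0.015, -0.555], [0, 0, 0], 1],
    [[0.008, -0.015, -0.555], [0, 0, 0], 0.55],
    [[0.008, -0.015, -0.555], [0, 0, 0], 0.55],
    [[0.008, -0.015, -0.555], [0, 0, 0], 0.55],
    [[0.008, -0.015, -0.555], [0, 0, 0], 0.55]
  ],
  "force": 12
}}

```text
t: 4.05
tcp_pos: [0.5056, 0.2276, 0.0665]
orientation: [2.37, 2.061, 0.004]
contact_force: [0.0, 0.9, 0.8]
width: 0.739
finger_force: 0.0
```

{"api": "move_arm", "payload": {
  "commands": [
    [[0, 0, 0], [0, 0, 0], 0.5],
    [[0, 0, 0], [0, 0, 0], 0.5],
    [[0, 0, 0], [0, 0, 0], 0.5],
    [[0, 0, 0.03], [0, 0, 0], 0.5],
    [[0, 0, 0.08], [0, 0, 0], 0.5],
    [[0, 0, 0.16], [0, 0, 0], 0.5],
    [[0, 0, 0.26], [0, 0, 0], 0.5],
    [[0, 0, 0.36], [0, 0, 0], 0.5],
    [[0, 0, 0.4], [0, 0, 0], 0.5],
    [[0, 0, 0.4], [0, 0, 0], 0.5]
  ],
  "force": 12
}}

```text
t: 4.88
tcp_pos: [0.5062, 0.2277, 0.1883]
orientation: [2.369, 2.06, 0.008]
contact_force: [-0.1, -0.7, -0.9]
width: 0.658
finger_force: 12.0
```

{"api": "move_arm", "payload": {
  "commands": [
    [[0.05, -0.1, 0], [0, 0, 0.01], 0.5],
    [[0.11, -0.2, 0], [0, 0, 0.02], 0.5],
    [[0.17, -0.3, 0], [0, 0, 0.03], 0.5],
    [[0.23, -0.4, 0], [0, 0, 0.038], 0.5],
    [[0.29, -0.5, 0], [0, 0, 0.038], 0.5],
    [[0.35, -0.575, 0], [0, 0, 0.038], 0.5],
    [[0.35, -0.575, -0.12], [0, 0, 0.038], 0.5],
    [[0.35, -0.575, -0.24], [0, 0, 0.038], 0.5],
    [[0.35, -0.575, -0.33], [0, 0, 0.038], 0.5],
    [[0.35, -0.575, -0.39], [0, 0, 0.038], 0.5]
  ]
}}

```text
t: 5.72
tcp_pos: [0.607, 0.054, 0.0632]
orientation: [-2.107, -2.326, 0.005]
contact_force: [-0.4, -0.1, -1.6]
width: 0.655
finger_force: 12.0
```

{"api": "move_arm", "payload": {
  "commands": [
    [[0, 0, 0], [0, 0, 0], 0.5],
    [[0, 0, -0.01], [0, 0, 0], 0.5],
    [[0, 0, -0.02], [0, 0, 0], 0.5],
    [[0, 0, -0.03], [0, 0, 0], 0.5],
    [[0, 0, -0.03], [0, 0, 0], 0.5],
    [[0, 0, -0.035], [0, 0, 0], 0.5],
    [[0, 0, -0.035], [0, 0, 0], 0.5],
    [[0, 0, -0.035], [0, 0, 0], 0.5],
    [[0, 0, -0.035], [0, 0, 0], 0.5],
    [[0, 0, -0.035], [0, 0, 0], 0.5]
  ]
}}

```text
t: 6.55
tcp_pos: [0.6097, 0.0545, 0.0575]
orientation: [2.108, 2.329, 0.0]
contact_force: [1.0, 0.6, -1.3]
width: 0.658
finger_force: 12.0
```

{"api": "move_arm", "payload": {
  "commands": [
    [[0, 0, -0.002], [0, 0, 0], 0.5],
    [[0, 0, -0.003], [0, 0, 0], 0.5],
    [[0, 0, -0.004], [0, 0, 0], 0.5],
    [[0, 0, -0.005], [0, 0, 0], 0.5],
    [[0, 0, -0.006], [0, 0, 0], 0.5],
    [[0, 0, -0.007], [0, 0, 0], 0.5],
    [[0, 0, -0.007], [0, 0, 0], 0.5],
    [[0, 0, -0.007], [0, 0, 0], 0.5],
    [[0, 0, -0.007], [0, 0, 0], 0.5],
    [[0, 0, -0.007], [0, 0, 0], 0.5]
  ]
}}

```text
t: 7.38
tcp_pos: [0.6095, 0.0546, 0.056]
orientation: [-2.108, -2.329, 0.001]
contact_force: [-6.3, 0.2, 14.9]
width: 0.66
finger_force: 12.0
```

{"api": "move_arm", "payload": {
  "commands": [
    [[0, 0, 0.002], [0, 0, 0], 0.5],
    [[0, 0, 0.002], [0, 0, 0], 0.9],
    [[0, 0, 0.002], [0, 0, 0], 0.9],
    [[0, 0, 0.002], [0, 0, 0], 0.9],
    [[0, 0, 0.06], [0, 0, 0], 0.9],
    [[0, 0, 0.14], [0, 0, 0], 0.9],
    [[0, 0, 0.24], [0, 0, 0], 0.9],
    [[0, 0, 0.3], [0, 0, -0.015], 0.9],
    [[0, 0, 0.3], [0, 0, -0.035], 0.9],
    [[0, 0, 0.3], [0, 0, -0.05], 0.9]
  ]
}}

```text
t: 8.22
tcp_pos: [0.6105, 0.0545, 0.1467]
orientation: [2.452, 1.962, 0.003]
contact_force: [0.1, 1.2, -0.1]
width: 0.895
finger_force: 0.0
```

{"api": "move_arm", "payload": {
  "commands": [
    [[0, 0, 0], [0, 0, -0.2], 0.9],
    [[0, 0, 0], [0, 0, -0.2], 0.9],
    [[0, 0, 0], [0, 0, -0.2], 0.9],
    [[0, 0, 0], [0, 0, -0.2], 0.9],
    [[0, 0, 0], [0, 0, -0.2], 0.9],
    [[0, 0, 0], [0, 0, -0.2], 0.9],
    [[0, 0, 0], [0, 0, -0.2], 0.9],
    [[0, 0, 0], [0, 0, -0.2], 0.9],
    [[0, 0, 0], [0, 0, -0.2], 0.9],
    [[0, 0, 0], [0, 0, -0.2], 0.9]
  ]
}}

```text
t: 9.05
tcp_pos: [0.6096, 0.0545, 0.1451]
orientation: [-3.138, -0.157, 0.0]
contact_force: [-0.6, -0.4, -0.1]
width: 0.904
finger_force: 0.0
```

{"api": "move_arm", "payload": {
  "commands": [
    [[0, 0, 0.2], [0, 0, 0], 0.9],
    [[0, 0, 0.2], [0, 0, 0], 0.9],
    [[0, 0, 0.2], [0, 0, 0], 0.9],
    [[0, 0, 0.2], [0, 0, 0], 0.9],
    [[0, 0, 0.2], [0, 0, 0], 0.9],
    [[0, 0, 0.2], [0, 0, 0], 0.9],
    [[0, 0, 0.2], [0, 0, 0], 0.9],
    [[0, 0, 0.2], [0, 0, 0], 0.9],
    [[0, 0, 0.2], [0, 0, 0], 0.9],
    [[0, 0, 0.2], [0, 0, 0], 0.9]
  ]
}}

```text
t: 9.88
tcp_pos: [0.6096, 0.0545, 0.2049]
orientation: [-3.137, -0.166, 0.001]
contact_force: [0.4, 0.2, 0.0]
width: 0.899
finger_force: 0.0
```

Run:
```python
from h import *
im,d,P,uv=snap("w2")
C=box(P,.54,.68,.0,.11,.073,.09);print("carton",rect(C),np.median(C,0))
C=box(P,.54,.68,.0,.11,.03,.09);print("carton",rect(C),C[:,2].max())
f=robot.grab_frame("top");P,_=cloud("top",f[1]);C=box(P,.54,.68,.0,.11,.07,.095);print("carton top",rect(C))
```

```text
tcp [0.6096 0.0545 0.205 ] heading -443.93 o [-3.1372e+00 -1.6640e-01  5.0000e-04]
carton (array([608.9,  55.7]), array([59.4, 21.8]), 5.6, 1491) [0.60999889 0.05601712 0.08023145]
carton (array([609. ,  55.8]), array([59.6, 22.2]), 5.4, 1601) 0.08254873801418072
carton top (array([0., 0.]), array([0., 0.]), 0.0, 0)
```

View pics/w2.png

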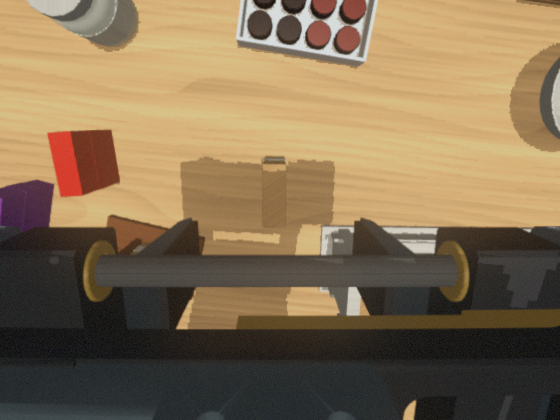

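The wrist view shows the carton standing upright, its top centred at (274,180), and its measured size is 59.5 x 22 mm as it should be. Now I'll regrasp it across the thickness.

{"api": "move_arm", "payload": {
  "commands": [
    [[0, 0.003, -0.08], [0, 0, -0.001], 0.9],
    [[0, 0.003, -0.18], [0, 0, -0.001], 0.9],
    [[0, 0.003, -0.3], [0, 0, -0.001], 0.9],
    [[0, 0.003, -0.4], [0, 0, -0.001], 0.9],
    [[0, 0.003, -0.45], [0, 0, -0.001], 0.9],
    [[0, 0.003, -0.467], [0, 0, -0.001], 0.9],
    [[0, 0.003, -0.467], [0, 0, -0.001], 0.15],
    [[0, 0.003, -0.467], [0, 0, -0.001], 0.15],
    [[0, 0.003, -0.467], [0, 0, -0.001], 0.15],
    [[0, 0.003, -0.467], [0, 0, -0.001], 0.15]
  ],
  "force": 12
}}

```text
t: 10.82
tcp_pos: [0.6106, 0.0555, 0.0666]
orientation: [-3.138, -0.157, -0.003]
contact_force: [0.8, -0.2, 0.7]
width: 0.64
finger_force: 0.0
```

{"api": "move_arm", "payload": {
  "commands": [
    [[0, 0, 0], [0, 0, 0], 0.15],
    [[0, 0, 0], [0, 0, 0], 0.15],
    [[0, 0, 0], [0, 0, 0], 0.15],
    [[0, 0, 0], [0, 0, 0], 0.15],
    [[0, 0, 0], [0, 0, 0], 0.15],
    [[0, 0, 0], [0, 0, 0], 0.15],
    [[0, 0, 0], [0, 0, 0], 0.15],
    [[0, 0, 0], [0, 0, 0], 0.15],
    [[0, 0, 0], [0, 0, 0], 0.15],
    [[0, 0, 0], [0, 0, 0], 0.15]
  ],
  "force": 12
}}

```text
t: 11.65
tcp_pos: [0.6097, 0.0554, 0.0651]
orientation: [-3.138, -0.157, 0.0]
contact_force: [-0.0, 0.7, 0.5]
width: 0.237
finger_force: 12.0
```

{"api": "move_arm", "payload": {
  "commands": [
    [[0, 0, 0.05], [0, 0, 0], 0.15],
    [[0, 0, 0.15], [0, 0, 0], 0.15],
    [[0, 0, 0.28], [0, 0, 0], 0.15],
    [[0, 0, 0.4], [0, 0, 0], 0.15],
    [[-0.03, -0.06, 0.49], [0, 0, 0], 0.15],
    [[-0.09, -0.18, 0.49], [0, 0, 0], 0.15],
    [[-0.15, -0.3, 0.49], [0, 0, 0], 0.15],
    [[-0.21, -0.42, 0.49], [0, 0, 0], 0.15],
    [[-0.25, -0.52, 0.49], [0, 0, 0], 0.15],
    [[-0.267, -0.55, 0.49], [0, 0, 0], 0.15]
  ]
}}

```text
t: 12.48
tcp_pos: [0.5278, -0.1125, 0.2121]
orientation: [3.137, 0.154, -0.001]
contact_force: [-0.1, 0.1, -0.7]
width: 0.238
finger_force: 12.0
```

Run:
```python
from h import *
im,d,P,uv=snap("w3")
im,d,P,uv=snap("w4")
G=box(P,.45,.65,-.36,.0,.096,.108); print("guides",rect(G))
C=box(P,.45,.65,-.2,.0,.082,.094); print("rowtops",rect(C),np.median(C,0))
a=np.radians(5.5); R=np.array([[np.cos(a),np.sin(a)],[-np.sin(a),np.cos(a)]])
o=np.array([.53,-.11]); 
for n,S in(("z95-108",G),("z82-94",C),("floor",box(P,.45,.65,-.36,0,-.002,.014))):
    L=(S[:,:2]-o)@R.T*1000
    print(n,len(L),"x hist",[(b,int(k)) for b,k in zip(range(-50,51,2),np.histogram(L[:,0],range(-50,52,2))[0]) if k>3])
    print("  y hist",[(b,int(k)) for b,k in zip(range(-120,120,4),np.histogram(L[:,1],range(-120,124,4))[0]) if k>3])
H=box(P,.46,.62,-.2,0,.11,.175);print("held carton?",rect(H) if len(H) else 0,H[:,2].max() if len(H) else 0)
```

```text
tcp [ 0.5278 -0.1123  0.212 ] heading -84.43 o [ 3.1376e+00  1.5260e-01 -9.0000e-04]
tcp [ 0.5288 -0.1109  0.2121] heading -444.44 o [-3.1379e+00 -1.5250e-01  4.0000e-04]
guides (array([ 535. , -164.2]), array([ 80.2, 290.6]), 5.0, 3893)
rowtops (array([ 533.5, -111.4]), array([ 72.8, 183.4]), 5.6, 3783) [ 0.52580436 -0.05797973  0.08817588]
z95-108 3893 x hist [(-42, 21), (-40, 34), (-38, 84), (-36, 166), (-34, 303), (-32, 17), (-30, 20), (-28, 35), (-26, 38), (-24, 41), (-22, 39), (-20, 35), (-18, 35), (-16, 35), (-14, 36), (-12, 38), (-10, 43), (-8, 54), (-6, 48), (-4, 49), (-2, 51), (0, 53), (2, 52), (4, 46), (6, 63), (8, 46), (10, 42), (12, 37), (14, 37), (16, 39), (18, 48), (20, 36), (22, 37), (24, 52), (26, 41), (28, 32), (30, 271), (32, 781), (34, 679), (36, 183), (38, 96)]
  y hist [(-120, 22), (-116, 22), (-112, 22), (-108, 23), (-104, 57), (-100, 85), (-96, 52), (-92, 22), (-88, 23), (-84, 24), (-80, 19), (-76, 18), (-72, 22), (-68, 27), (-64, 22), (-60, 49), (-56, 49), (-52, 63), (-48, 56), (-44, 30), (-40, 24), (-36, 29), (-32, 30), (-28, 25), (-24, 29), (-20, 26), (-16,
[... 1728 characters left out ...]
0), (-104, 253), (-100, 274), (-96, 408), (-92, 425), (-88, 434), (-84, 436), (-80, 425), (-76, 436), (-72, 425), (-68, 424), (-64, 389), (-60, 417), (-56, 404), (-52, 440), (-48, 426), (-44, 431), (-40, 441), (-36, 441), (-32, 439), (-28, 388), (-24, 343), (-20, 300), (-16, 350), (-12, 275), (-8, 362), (-4, 272), (0, 369), (4, 302), (8, 345), (12, 326), (16, 362), (20, 424), (24, 470), (28, 416), (32, 301), (36, 289), (40, 288), (44, 288), (48, 295), (52, 286), (56, 307), (60, 293), (64, 290), (68, 301), (72, 287), (76, 292), (80, 286), (84, 303), (88, 300), (92, 298), (96, 299), (100, 158), (104, 41)]
held carton? (array([ 556.4, -109.3]), array([ 1.2, 22. ]), 7.1, 185) 0.17495540415987862
```

View pics/w4.png

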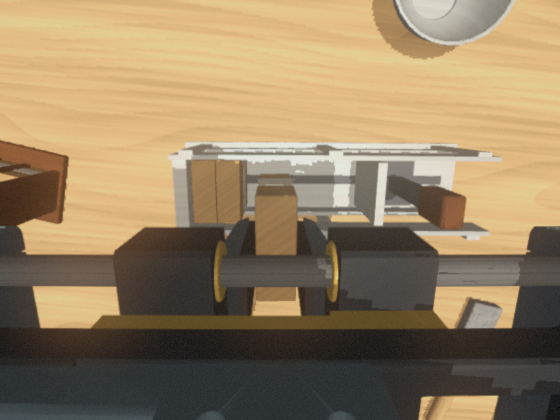

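The wrist view shows the held carton over the open gap, top at (275,190), between the row cartons (cols 192–243) and the follower plate (col 380). I'll correct it sideways and come down to just above the guides, then check the fit.

{"api": "move_arm", "payload": {
  "commands": [
    [[0.008, -0.024, -0.03], [0, 0, 0], 0.15],
    [[0.008, -0.024, -0.06], [0, 0, 0], 0.15],
    [[0.008, -0.024, -0.09], [0, 0, 0], 0.15],
    [[0.008, -0.024, -0.11], [0, 0, 0], 0.15],
    [[0.008, -0.024, -0.12], [0, 0, 0], 0.15],
    [[0.008, -0.024, -0.12], [0, 0, 0], 0.15],
    [[0.008, -0.024, -0.12], [0, 0, 0], 0.15],
    [[0.008, -0.024, -0.12], [0, 0, 0], 0.15],
    [[0.008, -0.024, -0.12], [0, 0, 0], 0.15],
    [[0.008, -0.024, -0.12], [0, 0, 0], 0.15]
  ]
}}

```text
t: 13.42
tcp_pos: [0.5322, -0.1168, 0.1765]
orientation: [3.138, 0.157, 0.001]
contact_force: [-0.4, -0.8, -0.8]
width: 0.239
finger_force: 12.0
```

Run:
```python
from h import *
im,d,P,uv=snap("w5")
a=np.radians(5.5); R=np.array([[np.cos(a),np.sin(a)],[-np.sin(a),np.cos(a)]])
t=robot.get_state()["tcp_pos"]
L=np.c_[(P[:,:2]-t[:2])@R.T*1000,P[:,2]*1000]   # mag axes, TCP origin
# guides: edges per y bin at z~103
for nm,lo,hi in(("+x guide",22,50),("-x guide",-50,-22)):
    S=L[(L[:,2]>98)&(L[:,2]<108)&(L[:,0]>lo)&(L[:,0]<hi)]
    r=[(b,)+tuple(np.percentile(S[(S[:,1]>b)&(S[:,1]<b+12),0],[3,50,97]).round(1)) for b in range(-110,80,12) if ((S[:,1]>b)&(S[:,1]<b+12)).sum()>8]
    print(nm,r)
S=L[(L[:,2]>84)&(L[:,2]<92)&(L[:,1]>30)&(L[:,1]<80)&(abs(L[:,0])<34)]
print("row top",rect(S/1000), np.percentile(S[:,0],[1,99]),np.percentile(S[:,1],[1,99]))
S=L[(L[:,2]>112)&(L[:,2]<200)&(abs(L[:,1])<20)&(abs(L[:,0])<45)]
for z in range(112,200,8):
    q=S[(S[:,2]>z)&(S[:,2]<z+8)]
    if len(q)>5: print("held",z,np.percentile(q[:,0],[2,50,98]).round(1),np.percentile(q[:,1],[2,98]).round(1),len(q))
cs,ds=robot.grab_frame("side"); cv2.imwrite("pics/s5.png",cv2.resize(cs[200:340,240:380,::-1],None,fx=4,fy=4,interpolation=cv2.INTER_CUBIC))
```

```text
tcp [ 0.5321 -0.1169  0.1765] heading -84.29 o [3.1375e+00 1.5650e-01 9.0000e-04]
+x guide [(-110, np.float64(29.4), np.float64(31.7), np.float64(33.4)), (-98, np.float64(29.4), np.float64(31.7), np.float64(33.5)), (-86, np.float64(30.1), np.float64(32.3), np.float64(33.5)), (-74, np.float64(30.7), np.float64(32.9), np.float64(34.2)), (-62, np.float64(30.6), np.float64(33.1), np.float64(37.9)), (-50, np.float64(30.6), np.float64(33.9), np.float64(38.3)), (-38, np.float64(30.6), np.float64(32.5), np.float64(34.4)), (-26, np.float64(30.5), np.float64(32.8), np.float64(34.4)), (-14, np.float64(30.5), np.float64(32.7), np.float64(34.4)), (-2, np.float64(30.5), np.float64(32.8), np.float64(34.6)), (10, np.float64(31.1), np.float64(33.3), np.float64(34.6)), (22, np.float64(31.0), np.float64(33.1), np.float64(34.6)), (34, np.float64(31.1), np.float64(33.1), np.float64(34.8)), (46, np.float64(31.0), np.float64(33.2), np.float64(34.8)), (58, np.float64(31.0), np.float64(32.7), np.float64(34.8)), (70, np.float64(30.9), np.float64(33.5), np.float64(38.1))]
-x guide []
row top (array([ 1.9, 58.8]), array([42.6, 64. ]), 89.7, 3044) [-22.77030318  28.29356148] [37.84609438 79.57893517]
held 112 [28.5 28.9 29. ] [-9.5 10.3] 58
held 120 [28.6 28.8 29.1] [-9.8 10.6] 46
held 128 [28.6 28.9 29.1] [-9.6 10.4] 46
held 136 [28.8 29.1 29.3] [-10.3  10.9] 67
held 144 [28.9 29.  29.2] [-10.5  10.8] 71
held 152 [28.7 29.  29.2] [-10.9  10.9] 92
held 160 [28.4 28.9 29. ] [-10.2  10.3] 90
held 168 [28.6 28.8 29.1] [-10.2  10.2] 96
held 176 [28.5 28.8 29. ] [-10.5  10.3] 106
held 184 [-30.   11.   28.9] [-11.2  10.3] 2158
held 192 [-29.   12.3  27.8] [-16.2  15.8] 1223
```

View pics/w5.png

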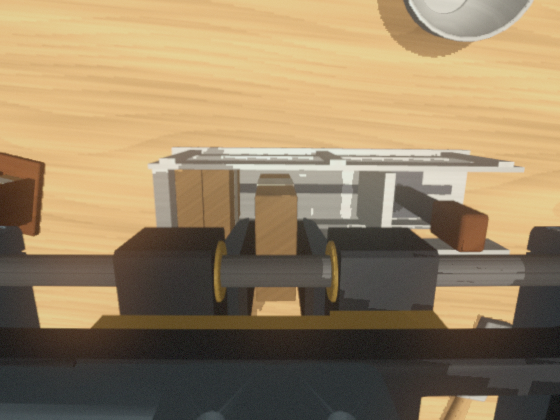

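The picture and depth agree: the carton's +x face has about 1.9 mm to the guide out of 4 mm total, so it is centred. The row face is 38 mm ahead. I'll lower it.

{"api": "move_arm", "payload": {
  "commands": [
    [[0, 0, -0.02], [0, 0, -0.0015], 0.15],
    [[0, 0, -0.05], [0, 0, -0.0015], 0.15],
    [[0, 0, -0.09], [0, 0, -0.0015], 0.15],
    [[0, 0, -0.13], [0, 0, -0.0015], 0.15],
    [[0, 0, -0.17], [0, 0, -0.0015], 0.15],
    [[0, 0, -0.21], [0, 0, -0.0015], 0.15],
    [[0, 0, -0.25], [0, 0, -0.0015], 0.15],
    [[0, 0, -0.29], [0, 0, -0.0015], 0.15],
    [[0, 0, -0.32], [0, 0, -0.0015], 0.15],
    [[0, 0, -0.325], [0, 0, -0.0015], 0.15]
  ]
}}

```text
t: 14.35
tcp_pos: [0.531, -0.1166, 0.0766]
orientation: [-3.138, -0.142, 0.004]
contact_force: [-0.5, 0.3, -1.2]
width: 0.237
finger_force: 12.0
```

{"api": "move_arm", "payload": {
  "commands": [
    [[0, 0, -0.002], [0, 0, 0], 0.15],
    [[0, 0, -0.006], [0, 0, 0], 0.15],
    [[0, 0, -0.01], [0, 0, 0], 0.15],
    [[0, 0, -0.014], [0, 0, 0], 0.15],
    [[0, 0, -0.016], [0, 0, 0], 0.15],
    [[0, 0, -0.018], [0, 0, 0], 0.15],
    [[0, 0, -0.018], [0, 0, 0], 0.15],
    [[0, 0, -0.018], [0, 0, 0], 0.15],
    [[0, 0, -0.018], [0, 0, 0], 0.15],
    [[0, 0, -0.018], [0, 0, 0], 0.15]
  ]
}}

```text
t: 15.18
tcp_pos: [0.532, -0.1168, 0.0733]
orientation: [3.138, 0.142, 0.0]
contact_force: [-0.3, -0.3, -0.8]
width: 0.24
finger_force: 12.0
```

{"api": "move_arm", "payload": {
  "commands": [
    [[0, 0, -0.001], [0, 0, 0], 0.15],
    [[0, 0, -0.002], [0, 0, 0], 0.15],
    [[0, 0, -0.003], [0, 0, 0], 0.15],
    [[0, 0, -0.004], [0, 0, 0], 0.15],
    [[0, 0, -0.004], [0, 0, 0], 0.15],
    [[0, 0, -0.004], [0, 0, 0], 0.15],
    [[0, 0, -0.004], [0, 0, 0], 0.15],
    [[0, 0, -0.004], [0, 0, 0], 0.15],
    [[0, 0, -0.004], [0, 0, 0], 0.15],
    [[0, 0, -0.004], [0, 0, 0], 0.15]
  ]
}}

```text
t: 16.02
tcp_pos: [0.5324, -0.1169, 0.0729]
orientation: [3.138, 0.142, 0.001]
contact_force: [-4.7, 1.8, 15.6]
width: 0.237
finger_force: 12.1
```

{"api": "move_arm", "payload": {
  "commands": [
    [[0, 0, 0.003], [0, 0, 0], 0.15],
    [[0, 0, 0.003], [0, 0, 0], 0.4],
    [[0, 0, 0.003], [0, 0, 0], 0.4],
    [[0, 0, 0.003], [0, 0, 0], 0.4],
    [[0, 0, 0.003], [0, 0, 0], 0.4],
    [[0, 0, 0.04], [0, 0, 0], 0.4],
    [[0, 0, 0.1], [0, 0, 0], 0.4],
    [[0, 0, 0.2], [0, 0, 0], 0.4],
    [[0, 0, 0.32], [0, 0, 0], 0.4],
    [[0, 0, 0.45], [0, 0, 0], 0.4]
  ]
}}

```text
t: 16.85
tcp_pos: [0.5311, -0.1166, 0.2085]
orientation: [-3.138, -0.142, 0.002]
contact_force: [0.3, -1.2, -0.0]
width: 0.399
finger_force: 0.0
```

Run:
```python
from h import *
im,d,P,uv=snap("w6")
a=np.radians(5.0); R=np.array([[np.cos(a),np.sin(a)],[-np.sin(a),np.cos(a)]])
t=robot.get_state()["tcp_pos"]
L=np.c_[(P[:,:2]-t[:2])@R.T*1000,P[:,2]*1000]
S=L[(L[:,2]>84)&(L[:,2]<92)&(L[:,1]>-25)&(L[:,1]<80)&(abs(L[:,0])<34)]
print("tops",np.percentile(S[:,0],[1,99]),[(b,int(k)) for b,k in zip(range(-24,80,2),np.histogram(S[:,1],range(-24,82,2))[0])])
S=box(P,.5,.6,-.3,-.2,.15,.17); print("handle",rect(S),np.median(S,0))
S=L[(L[:,2]>150)&(L[:,1]<-95)&(L[:,2]<170)]; print(np.percentile(S,[2,50,98],axis=0).round(1))
```

```text
tcp [ 0.535  -0.1176  0.2166] heading -84.82 o [3.1359 0.1417 0.0122]
tops [-33.22926729  31.65250479] [(-24, 3), (-22, 2), (-20, 2), (-18, 2), (-16, 2), (-14, 3), (-12, 2), (-10, 82), (-8, 148), (-6, 159), (-4, 130), (-2, 130), (0, 129), (2, 130), (4, 195), (6, 128), (8, 130), (10, 130), (12, 41), (14, 3), (16, 2), (18, 2), (20, 2), (22, 2), (24, 2), (26, 2), (28, 2), (30, 1), (32, 2), (34, 3), (36, 2), (38, 113), (40, 114), (42, 126), (44, 122), (46, 127), (48, 122), (50, 135), (52, 135), (54, 138), (56, 136), (58, 139), (60, 134), (62, 150), (64, 137), (66, 136), (68, 143), (70, 140), (72, 144), (74, 134), (76, 144), (78, 141)]
handle (array([ 542.4, -240.7]), array([25.5, 18.7]), 4.5, 1020) [ 0.5438065  -0.23872462  0.15983222]
[[ -14.9 -131.7  151. ]
 [  -1.8 -121.5  159.8]
 [   9.2 -114.6  161.7]]
```

View pics/w6.png

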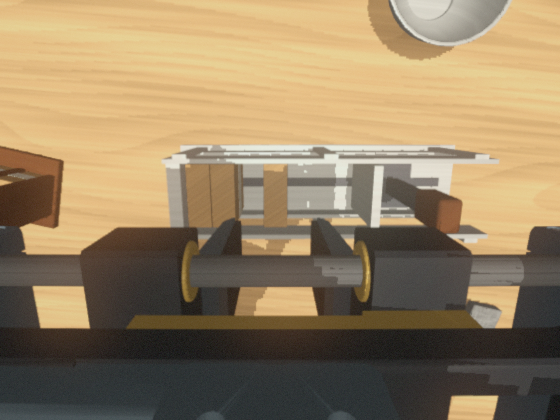

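The wrist view shows the carton standing on its own, square in the channel, top at (275,195), with the follower handle at (440,210). Next I'll grip the handle.

{"api": "move_arm", "payload": {
  "commands": [
    [[0.008, -0.1, 0], [0, 0, 0], 0.5],
    [[0.016, -0.2, 0], [0, 0, 0], 0.5],
    [[0.025, -0.3, 0], [0, 0, 0], 0.5],
    [[0.035, -0.39, 0], [0, 0, 0], 0.5],
    [[0.035, -0.417, 0], [0, 0, 0], 0.5],
    [[0.035, -0.417, 0], [0, 0, 0], 0.5],
    [[0.035, -0.417, -0.05], [0, 0, 0], 0.5],
    [[0.035, -0.417, -0.12], [0, 0, 0], 0.5],
    [[0.035, -0.417, -0.18], [0, 0, 0], 0.5],
    [[0.035, -0.417, -0.21], [0, 0, 0], 0.5]
  ]
}}

```text
t: 17.73
tcp_pos: [0.5414, -0.2402, 0.1422]
orientation: [-3.137, -0.143, 0.003]
contact_force: [0.0, -0.8, -0.4]
width: 0.498
finger_force: 0.0
```

{"api": "move_arm", "payload": {
  "commands": [
    [[0, 0, 0], [0, 0, 0], 0.5],
    [[0, 0, 0], [0, 0, 0], 0.1],
    [[0, 0, 0], [0, 0, 0], 0.1],
    [[0, 0, 0], [0, 0, 0], 0.1],
    [[0, 0, 0], [0, 0, 0], 0.1],
    [[0, 0, 0], [0, 0, 0], 0.1],
    [[0, 0, 0], [0, 0, 0], 0.1],
    [[0, 0, 0], [0, 0, 0], 0.1],
    [[0, 0, 0], [0, 0, 0], 0.1],
    [[0, 0, 0], [0, 0, 0], 0.1]
  ],
  "force": 15
}}

```text
t: 18.57
tcp_pos: [0.5429, -0.242, 0.1448]
orientation: [3.138, 0.142, 0.001]
contact_force: [-1.4, 2.0, 6.6]
width: 0.192
finger_force: 15.0
```

{"api": "move_arm", "payload": {
  "commands": [
    [[-0.001, 0.01, 0], [0, 0, 0], 0.1],
    [[-0.003, 0.03, 0], [0, 0, 0], 0.1],
    [[-0.005, 0.055, 0], [0, 0, 0], 0.1],
    [[-0.0075, 0.08, 0], [0, 0, 0], 0.1],
    [[-0.01, 0.11, 0], [0, 0, 0], 0.1],
    [[-0.0125, 0.14, 0], [0, 0, 0], 0.1],
    [[-0.0155, 0.17, 0], [0, 0, 0], 0.1],
    [[-0.018, 0.2, 0], [0, 0, 0], 0.1],
    [[-0.0195, 0.215, 0], [0, 0, 0], 0.1],
    [[-0.02, 0.22, 0], [0, 0, 0], 0.1]
  ]
}}

```text
t: 19.4
tcp_pos: [0.5368, -0.1756, 0.1448]
orientation: [3.138, 0.143, 0.001]
contact_force: [-1.6, -2.7, 6.8]
width: 0.193
finger_force: 15.0
```

{"api": "move_arm", "payload": {
  "commands": [
    [[0, 0.0, 0], [0, 0, 0], 0.1],
    [[-0.0005, 0.005, 0], [0, 0, 0], 0.1],
    [[-0.001, 0.01, 0], [0, 0, 0], 0.1],
    [[-0.0015, 0.017, 0], [0, 0, 0], 0.1],
    [[-0.002, 0.024, 0], [0, 0, 0], 0.1],
    [[-0.003, 0.031, 0], [0, 0, 0], 0.1],
    [[-0.0035, 0.038, 0], [0, 0, 0], 0.1],
    [[-0.004, 0.045, 0], [0, 0, 0], 0.1],
    [[-0.0045, 0.05, 0], [0, 0, 0], 0.1],
    [[-0.0045, 0.05, 0], [0, 0, 0], 0.1]
  ]
}}

```text
t: 20.23
tcp_pos: [0.5354, -0.161, 0.1448]
orientation: [3.138, 0.142, 0.001]
contact_force: [-2.5, -0.8, 6.9]
width: 0.192
finger_force: 15.0
```

{"api": "move_arm", "payload": {
  "commands": [
    [[-0.0005, 0.005, 0], [0, 0, 0], 0.1],
    [[-0.001, 0.011, 0], [0, 0, 0], 0.1],
    [[-0.0015, 0.017, 0], [0, 0, 0], 0.1],
    [[-0.002, 0.023, 0], [0, 0, 0], 0.1],
    [[-0.0025, 0.029, 0], [0, 0, 0], 0.1],
    [[-0.003, 0.035, 0], [0, 0, 0], 0.1],
    [[-0.0035, 0.041, 0], [0, 0, 0], 0.1],
    [[-0.004, 0.046, 0], [0, 0, 0], 0.1],
    [[-0.0045, 0.05, 0], [0, 0, 0], 0.1],
    [[-0.0045, 0.05, 0], [0, 0, 0], 0.1]
  ]
}}

```text
t: 21.07
tcp_pos: [0.5341, -0.1461, 0.1447]
orientation: [3.138, 0.142, 0.001]
contact_force: [-2.2, -1.2, 8.4]
width: 0.194
finger_force: 15.0
```

{"api": "move_arm", "payload": {
  "commands": [
    [[0, 0.001, 0], [0, 0, 0], 0.1],
    [[0, 0.002, 0], [0, 0, 0], 0.1],
    [[0, 0.003, 0], [0, 0, 0], 0.1],
    [[0, 0.004, 0], [0, 0, 0], 0.1],
    [[-0.0005, 0.005, 0], [0, 0, 0], 0.1],
    [[-0.0005, 0.006, 0], [0, 0, 0], 0.1],
    [[-0.0005, 0.007, 0], [0, 0, 0], 0.1],
    [[-0.0005, 0.008, 0], [0, 0, 0], 0.1],
    [[-0.001, 0.009, 0], [0, 0, 0], 0.1],
    [[-0.001, 0.009, 0], [0, 0, 0], 0.1]
  ]
}}

```text
t: 21.9
tcp_pos: [0.5338, -0.1436, 0.1448]
orientation: [3.138, 0.142, 0.001]
contact_force: [-1.1, -2.1, 8.2]
width: 0.19
finger_force: 15.0
```

{"api": "move_arm", "payload": {
  "commands": [
    [[0, 0.001, 0], [0, 0, 0], 0.1],
    [[0, 0.002, 0], [0, 0, 0], 0.1],
    [[0, 0.003, 0], [0, 0, 0], 0.1],
    [[0, 0.004, 0], [0, 0, 0], 0.1],
    [[-0.0005, 0.005, 0], [0, 0, 0], 0.1],
    [[-0.0005, 0.006, 0], [0, 0, 0], 0.1],
    [[-0.0005, 0.006, 0], [0, 0, 0], 0.1],
    [[-0.0005, 0.006, 0], [0, 0, 0], 0.1],
    [[-0.0005, 0.006, 0], [0, 0, 0], 0.1],
    [[-0.0005, 0.006, 0], [0, 0, 0], 0.1]
  ]
}}

```text
t: 22.73
tcp_pos: [0.5337, -0.1417, 0.1447]
orientation: [3.138, 0.142, 0.001]
contact_force: [-2.7, -2.5, 7.2]
width: 0.195
finger_force: 15.0
```

Run:
```python
from h import *
im,d,P,uv=snap("w7")
a=np.radians(5.0); R=np.array([[np.cos(a),np.sin(a)],[-np.sin(a),np.cos(a)]])
t=robot.get_state()["tcp_pos"]
L=np.c_[(P[:,:2]-t[:2])@R.T*1000,P[:,2]*1000]
S=L[(L[:,2]>83)&(L[:,2]<92)&(L[:,1]>25)&(L[:,1]<115)&(abs(L[:,0])<26)]
print([(b,int(k)) for b,k in zip(range(26,115,1),np.histogram(S[:,1],range(26,116,1))[0])])
cv2.imwrite("pics/w7c.png",cv2.resize(im[120:270,130:330,::-1],None,fx=4,fy=4,interpolation=cv2.INTER_CUBIC))
```

```text
tcp [ 0.5337 -0.1417  0.1448] heading -84.82 o [3.1376e+00 1.4190e-01 1.4000e-03]
[(26, 0), (27, 0), (28, 0), (29, 72), (30, 0), (31, 0), (32, 0), (33, 0), (34, 0), (35, 0), (36, 0), (37, 0), (38, 21), (39, 64), (40, 67), (41, 66), (42, 64), (43, 64), (44, 71), (45, 66), (46, 64), (47, 65), (48, 70), (49, 60), (50, 67), (51, 63), (52, 62), (53, 72), (54, 66), (55, 66), (56, 63), (57, 66), (58, 68), (59, 28), (60, 0), (61, 0), (62, 73), (63, 84), (64, 72), (65, 63), (66, 74), (67, 62), (68, 67), (69, 64), (70, 65), (71, 64), (72, 63), (73, 69), (74, 68), (75, 64), (76, 65), (77, 69), (78, 60), (79, 67), (80, 66), (81, 68), (82, 64), (83, 66), (84, 40), (85, 90), (86, 70), (87, 62), (88, 68), (89, 65), (90, 65), (91, 69), (92, 70), (93, 67), (94, 72), (95, 71), (96, 71), (97, 79), (98, 74), (99, 72), (100, 76), (101, 84), (102, 79), (103, 76), (104, 78), (105, 88), (106, 63), (107, 204), (108, 14), (109, 0), (110, 0), (111, 0), (112, 0), (113, 0), (114, 0)]
```

View pics/w7c.png

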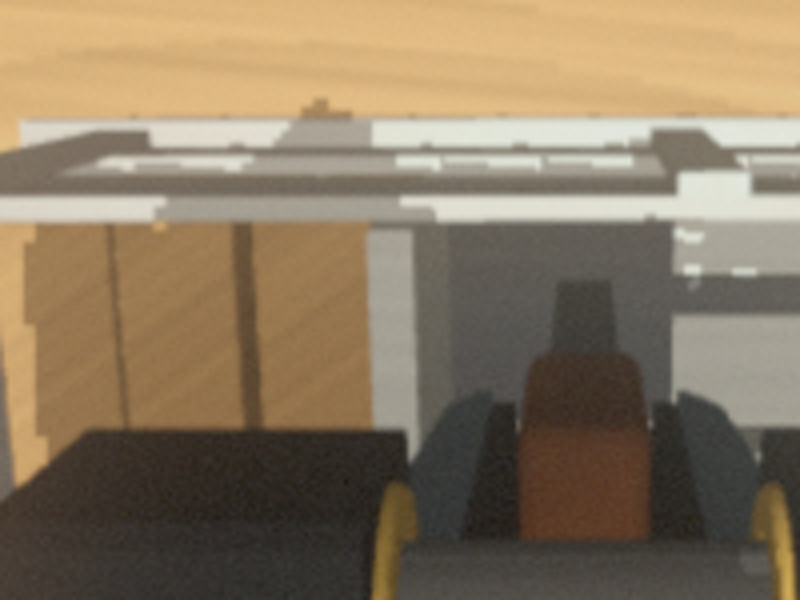

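The view shows the new carton against the follower with a 2–3 mm gap to row_b (dark stripe at crop col 248), and a thin line between the two row cartons (col 115). I'll keep going in small steps.

{"api": "move_arm", "payload": {
  "commands": [
    [[0, 0.001, 0], [0, 0, 0], 0.1],
    [[0, 0.002, 0], [0, 0, 0], 0.1],
    [[0, 0.003, 0], [0, 0, 0], 0.1],
    [[-0.0005, 0.004, 0], [0, 0, 0], 0.1],
    [[-0.0005, 0.005, 0], [0, 0, 0], 0.1],
    [[-0.0005, 0.006, 0], [0, 0, 0], 0.1],
    [[-0.0005, 0.007, 0], [0, 0, 0], 0.1],
    [[-0.0005, 0.008, 0], [0, 0, 0], 0.1],
    [[-0.0005, 0.008, 0], [0, 0, 0], 0.1],
    [[-0.0005, 0.008, 0], [0, 0, 0], 0.1]
  ]
}}

```text
t: 23.62
tcp_pos: [0.5335, -0.1393, 0.1448]
orientation: [3.138, 0.142, 0.001]
contact_force: [-2.4, -1.9, 7.8]
width: 0.195
finger_force: 15.0
```

{"api": "move_arm", "payload": {
  "commands": [
    [[0, 0.0005, 0], [0, 0, 0], 0.1],
    [[0, 0.001, 0], [0, 0, 0], 0.1],
    [[0, 0.0015, 0], [0, 0, 0], 0.1],
    [[0, 0.002, 0], [0, 0, 0], 0.1],
    [[0, 0.0025, 0], [0, 0, 0], 0.1],
    [[0, 0.0025, 0], [0, 0, 0], 0.1],
    [[0, 0.0025, 0], [0, 0, 0], 0.1],
    [[0, 0.0025, 0], [0, 0, 0], 0.1],
    [[0, 0.0025, 0], [0, 0, 0], 0.1],
    [[0, 0.0025, 0], [0, 0, 0], 0.1]
  ]
}}

```text
t: 24.45
tcp_pos: [0.5334, -0.1386, 0.1448]
orientation: [3.138, 0.142, 0.001]
contact_force: [-3.5, -1.8, 8.5]
width: 0.192
finger_force: 15.0
```

{"api": "move_arm", "payload": {
  "commands": [
    [[0, 0.0005, 0], [0, 0, 0], 0.1],
    [[0, 0.001, 0], [0, 0, 0], 0.1],
    [[0, 0.0015, 0], [0, 0, 0], 0.1],
    [[0, 0.002, 0], [0, 0, 0], 0.1],
    [[0, 0.002, 0], [0, 0, 0], 0.1],
    [[0, 0.002, 0], [0, 0, 0], 0.1],
    [[0, 0.002, 0], [0, 0, 0], 0.1],
    [[0, 0.002, 0], [0, 0, 0], 0.1],
    [[0, 0.002, 0], [0, 0, 0], 0.1],
    [[0, 0.002, 0], [0, 0, 0], 0.1]
  ]
}}

```text
t: 25.28
tcp_pos: [0.5334, -0.1381, 0.1447]
orientation: [3.138, 0.142, 0.001]
contact_force: [-3.2, -3.3, 8.2]
width: 0.195
finger_force: 15.0
```

{"api": "move_arm", "payload": {
  "commands": [
    [[0, 0.0005, 0], [0, 0, 0], 0.1],
    [[0, 0.001, 0], [0, 0, 0], 0.1],
    [[0, 0.0015, 0], [0, 0, 0], 0.1],
    [[0, 0.002, 0], [0, 0, 0], 0.1],
    [[0, 0.002, 0], [0, 0, 0], 0.1],
    [[0, 0.002, 0], [0, 0, 0], 0.1],
    [[0, 0.002, 0], [0, 0, 0], 0.1],
    [[0, 0.002, 0], [0, 0, 0], 0.1],
    [[0, 0.002, 0], [0, 0, 0], 0.1],
    [[0, 0.002, 0], [0, 0, 0], 0.1]
  ]
}}

```text
t: 26.12
tcp_pos: [0.5333, -0.1376, 0.1447]
orientation: [3.137, 0.142, 0.001]
contact_force: [-4.4, -4.4, 9.4]
width: 0.194
finger_force: 15.0
```

```bash
cat > g.py <<'E'
from h import *
import sys
im,d,P,uv=snap(sys.argv[1])
a=np.radians(5.0); R=np.array([[np.cos(a),np.sin(a)],[-np.sin(a),np.cos(a)]])
t=robot.get_state()["tcp_pos"]; print(robot.get_state()["contact_force"])
L=np.c_[(P[:,:2]-t[:2])@R.T*1000,P[:,2]*1000]
S=L[(L[:,2]>83)&(L[:,2]<92)&(L[:,1]>25)&(L[:,1]<115)&(abs(L[:,0])<26)]
print([(b,int(k)) for b,k in zip(np.arange(36,112,.5),np.histogram(S[:,1],np.arange(36,112.5,.5))[0]) if k<15 or k>60])
cv2.imwrite(f"pics/{sys.argv[1]}c.png",cv2.resize(im[120:270,130:330,::-1],None,fx=4,fy=4,interpolation=cv2.INTER_CUBIC))
E
python3 g.py w8
```

```text
tcp [ 0.5334 -0.1376  0.1448] heading -84.82 o [3.1374e+00 1.4200e-01 7.0000e-04]
[-4.93654207 -4.55448952  9.57110025]
[(np.float64(36.0), 0), (np.float64(36.5), 0), (np.float64(37.0), 0), (np.float64(37.5), 0), (np.float64(38.0), 0), (np.float64(103.0), 101), (np.float64(104.0), 1), (np.float64(104.5), 0), (np.float64(105.0), 0), (np.float64(105.5), 0), (np.float64(106.0), 0), (np.float64(106.5), 0), (np.float64(107.0), 0), (np.float64(107.5), 0), (np.float64(108.0), 0), (np.float64(108.5), 0), (np.float64(109.0), 0), (np.float64(109.5), 0), (np.float64(110.0), 0), (np.float64(110.5), 0), (np.float64(111.0), 0), (np.float64(111.5), 0)]
```

{"api": "move_arm", "payload": {
  "commands": [
    [[0, 0.0005, 0], [0, 0, 0], 0.1],
    [[0, 0.001, 0], [0, 0, 0], 0.1],
    [[0, 0.0015, 0], [0, 0, 0], 0.1],
    [[0, 0.002, 0], [0, 0, 0], 0.1],
    [[0, 0.002, 0], [0, 0, 0], 0.1],
    [[0, 0.002, 0], [0, 0, 0], 0.1],
    [[0, 0.002, 0], [0, 0, 0], 0.1],
    [[0, 0.002, 0], [0, 0, 0], 0.1],
    [[0, 0.002, 0], [0, 0, 0], 0.1],
    [[0, 0.002, 0], [0, 0, 0], 0.1]
  ]
}}

```text
t: 27.0
tcp_pos: [0.5334, -0.1374, 0.1448]
orientation: [3.137, 0.142, 0.001]
contact_force: [-4.1, -9.6, 8.2]
width: 0.192
finger_force: 15.0
```

{"api": "move_arm", "payload": {
  "commands": [
    [[0, -0.001, 0], [0, 0, 0], 0.1],
    [[0, -0.001, 0], [0, 0, 0], 0.1],
    [[0, -0.001, 0], [0, 0, 0], 0.5],
    [[0, -0.001, 0], [0, 0, 0], 0.5],
    [[0, -0.001, 0], [0, 0, 0], 0.5],
    [[0, -0.001, 0], [0, 0, 0], 0.5],
    [[0, -0.001, 0.05], [0, 0, 0], 0.5],
    [[0, -0.001, 0.15], [0, 0, 0], 0.5],
    [[0, -0.001, 0.25], [0, 0, 0], 0.5],
    [[0, -0.001, 0.3], [0, 0, 0], 0.5]
  ]
}}

```text
t: 27.83
tcp_pos: [0.5342, -0.1369, 0.2372]
orientation: [3.138, 0.142, 0.004]
contact_force: [1.0, 0.3, 0.6]
width: 0.501
finger_force: 0.0
```

```bash
python3 g.py w9
python3 - <<'E'
from h import *
f=np.load("w9.npz");im=f["im"]; P=f["P"]
C=box(P,.48,.58,-.13,-.02,.08,.095); C=C[np.abs((C[:,0]-.526)+.0875*(C[:,1]+.07))<.031]; print("tops",rect(C))
H=box(P,.48,.6,-.2,-.1,.15,.17); print("handle",rect(H))
cv2.imwrite("pics/w9d.png",cv2.resize(im[120:300,130:370,::-1],None,fx=3.3,fy=3.3,interpolation=cv2.INTER_CUBIC))
E
```

```text
tcp [ 0.5351 -0.1372  0.239 ] heading -84.83 o [3.1367 0.1417 0.0083]
[ 1.43181362 -0.24284476  3.84413668]
[(np.float64(36.0), 0), (np.float64(36.5), 0), (np.float64(37.0), 0), (np.float64(37.5), 0), (np.float64(38.0), 14), (np.float64(104.0), 2), (np.float64(104.5), 0), (np.float64(105.0), 0), (np.float64(105.5), 0), (np.float64(106.0), 0), (np.float64(106.5), 0), (np.float64(107.0), 0), (np.float64(107.5), 0), (np.float64(108.0), 0), (np.float64(108.5), 0), (np.float64(109.0), 0), (np.float64(109.5), 0), (np.float64(110.0), 0), (np.float64(110.5), 0), (np.float64(111.0), 0), (np.float64(111.5), 0)]
tops (array([526. , -71.1]), array([60.2, 75. ]), 5.2, 4140)
handle (array([ 533., -138.]), array([25.7, 17.9]), 5.0, 736)
```

View pics/w9d.png

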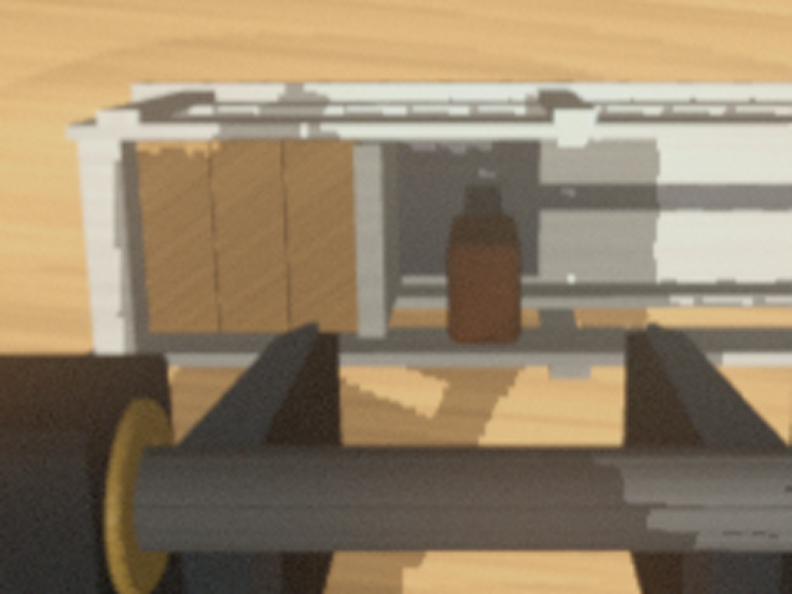

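The last picture shows the three cartons touching each other (crop cols 140–355), with the end plate on the left and the follower plate on the right. The push force rose to 9.6 N when they stopped moving. The gripper is clear.

```bash
python3 -c "
from bench import robot
print(robot.job_done())"
```

```text
the job is handed in; nothing more can be done
None
```

The tall carton stands upright in the magazine, snug in line with the other two between the end plate and the follower. The gripper is clear, and the job was handed in at about 28 s.

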